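Clip the reed seat down and open the deep wind valve with the T-key

ROBOT

A 6-joint arm with a two-finger parallel gripper is mounted at the origin on the work surface. World frame = base frame: x ahead of the robot, y to its left, z up, the work surface at z = 0. Lengths are in m, angles in degrees, forces in N, time in s.
With the tool pointing down it reaches from about 0.35 to 0.875 m from the base axis. Payload 4.2 kg.
Tool frame: the origin (TCP) lies at the very end of the fingers, on their centre line; the grasp point (between the pads) lies env.tcp_to_grasp behind it (env.tcp_to_grasp is the distance from the TCP to the grasp point, in m); z points along the fingers, y is the line along which they close (so a half turn about z gives the same grasp; the last joint's range is limited). The gripper opens to 85 mm and grips with 20 to 120 N. Pads are 22 mm wide; open, the fingers measure 114 mm over their backs; the gripper's body (76 mm by 85 mm) begins 54 mm behind the grasp point. The pads swing forward as they close: fully open they stand 13 mm farther back than shut.
Start: joints at [-62.361, 22.042, 0.453, 0, -68.411, -14.817], TCP at [0.139, -0.609, 0.231] pointing down, gripper open.
Joint ranges: [-179.83, 179.83], [-69.29, 118.12], [-61.27, 80.66], [-181.25, 117.63], [-171.15, -9.14], [-177.46, 177.46]. Speed limits (degrees/s): [159.86, 159.86, 180, 180, 180, 180].

INTERFACE

Orientations are given as [roll, pitch, yaw] about the fixed x, y, z axes, in that order (R = Rz(yaw) Ry(pitch) Rx(roll)).
In Python, from station import env, planner, monitor, camera, camera_model, spot_in gives the robot as it stands. The module is installed in compiled form; this text tells all that it offers. Calls block until the motion is done:
- env.move_pose(position, orientation): joint-space move of the TCP to a pose.
- env.movel(position, feed=0.15, rotation=None, stop_force=None): straight line of the TCP; rotation=None keeps the orientation; feed is the mean speed in m/s. With stop_force (N) it stops when the force on the tool has changed by that much, and returns True; else False.
- env.move_j(angles): joint-space move.
- env.gripper_to(opening): finger opening in m; the grip force is fixed at half the most; returns when the fingers have stopped.
- env.hold(seconds).
- planner.ik(position, orientation): joint angles nearest the present ones, or None.
- monitor.read_state(): the state.
- camera(name): name is "scene" or "top" or "wrist"; returns the picture (480x640x3 uint8, blue, green, red); there is no depth.
- camera_model(name): a dict with "fx", "fy", "cx", "cy" (pixels), "camera_from_world" (4x4, takes a point from world to camera coordinates). Camera axes: x right, y down, z forward; pixel columns grow to the right and rows downward; lengths in m; the calibration is good to about 2 mm. A picture is of the moment at which its call begins: read the wrist's pose just before it. camera_model takes no time and is no camera call; for the wrist camera it gives the pose at the moment of the call.
A pose or a line that the arm cannot do raises env.IKError and nothing moves.
- env.hand_in(): hands the job in; it is judged then, once.
Trained networks look in the newest picture that a camera, given by its name, has taken for a name from the list of things; names that differ only in an ending like _2 or _b are one class to them, and where a whole thing is asked for, a point or a joint stands for the part that bears it (a point fixed in the world has none). Each returns a list of dicts, best first, with "conf" (0 to 1); they miss things now and then, are a little off and sometimes report something else, mostly with a low value. They report only what shows in the picture. A call takes as long as a camera call. They do not tell look-alikes from the thing itself.
- spot_in(camera, target): "box" ([left, top, width, height] in pixels, round what is visible of it).
The state is a dict: "clock": time; "joints": joint angles; "qvel": joint speeds; "joint_torque": joint torques, N m; "tcp_pos": TCP position; "tcp_rot": TCP orientation; "contact_force": force on the tool from outside, world axes, zero at the start; "wrist_torque": the same for the moment, N m; "finger_gap": finger opening in m; "gripper_force": force on a finger pad.
Only numpy, scipy, OpenCV 4.12 (cv2) and the standard library are available. Lean on these libraries where they do the work, as an engineer would, in place of code of your own. Each camera call takes 0.05 s, during which the arm holds its last target. There are 200 camera calls.

TASK

Get the tuning station ready to sound the reed. First press the hinged reed seat down until both its clip arms snap under the chest's lip and it stays shut; then take the T-key from its block, lower it down the deep shaft onto the square valve stem and turn it anticlockwise (seen from above) until the valve is fully open against its stop. Leave the key standing upright on the stem, and do not disturb the other things on the bench.

Things in the scene. Friction and masses are not known exactly. Their poses are not given: they have to be found in the camera images.
- station: Fixed grey metal wind chest. Origin: centre of underside; x to its back, y to its left, z up. Chest x -62 to 90, y -125 to 125 mm, 95 mm high; a 45 mm high apron reaches to x -112 and carries a chrome push button (not needed) at y -75. Reed seat on the left half of the top, key shaft on the right. A 6 mm thick, 110 mm long lip overhangs the chest's top front edge, below the seat's edge.
- seat (a joint): Seat angle, rad: 0 = pressed right down, level; grows as its front edge rises (0.45 to 0.78 at the start). A spring lifts it (about 1.5 N at the front edge) unless clipped; clipped, it rests near 0.02. The two steel clip arms at its front edge, 36 mm either side of the middle, snap under the lip when the thumb pad is pressed with 5 to 12 N to within 2 mm of angle 0.
- seat_thumb (a point): Centre of the top of the black thumb pad (26 mm across, 3 mm high) on the reed seat, which is an aluminium plate 124 mm from hinge to front edge, 104 mm wide, 6 mm thick, with a brass reed on it. The point is 108 mm from the hinge, 6 mm above the plate's mid-plane and moves with the seat; at angle 0 it is at x -46, y 55, z 108 mm in the station's frame.
- seat_hinge (a point): Middle of the seat's hinge axis (in the plate's mid-plane), which runs along the station's y at the back of the seat; in the station's frame x 62, y 55, z 102 mm.
- shaft_mouth (a point): Centre of the mouth of the key shaft, 107 mm above the bench, at x 10, y -68 mm in the station's frame: a vertical round bore 42 mm across, in a steel collar 72 mm across that stands 12 mm above the chest. Its floor, a flat shoulder round the stem, is 89 mm below the mouth.
- stem_foot (a point): Foot of the brass valve stem on the shaft's axis, at the shoulder on the shaft's floor, 18 mm above the bench; it does not turn. The stem is 14 mm square and rises 16 mm from the shoulder, with an 8 mm conical point on top (tip 65 mm below the mouth).
- stem (a joint): Angle of the valve stem, rad, growing anticlockwise seen from above. 0 = shut, flats parallel to the station's x and y; 1.25 = fully open, a firm stop. Starts between 0 and 0.3. Turns stiffly (0.07 N m) and stays where it is left.
- key: T-key, 152 mm tall, 0.2 kg, in its block. Origin: centre of the open bottom end; z up, x along the cross bar. Bar: rosewood, brass ends, 90 x 16 (y) x 20 mm high. Steel shank 12 mm across. Square socket at the bottom: outside 22 mm, inside 16.5 mm, sides along the key's x and y, 27 mm deep; fits the stem at any of four quarter turns with 0.2 rad play each way; its end then stands on the shoulder.
- key_bar (a point): Centre of the T-key's cross bar, 142 mm above the key's origin. Best grip: here, from above, across the bar's 16 mm width.
- key_stand: Fixed beech block, 84 x 84 mm, 62 mm high, origin at the centre of its underside; the T-key stands in a bore 37 mm across and 50 mm deep in its middle (key's origin 12 mm above the bench). It may be left or right of the station.
- reed_block: Loose nickel-plated reed block, 85 x 50 x 38 mm, origin at the centre of its underside. Leave it alone.
- end_plate: Loose hexagonal rosewood end plate, 176 mm over the corners, 9 mm thick, lying flat, origin at the centre of its underside. Leave it alone.
- hammer: Loose jeweller's hammer with brass head, 190 mm long, lying along its x axis, handle towards -x. Leave it alone.
- celluloid: Loose tortoiseshell-finish celluloid button, 32 mm across, 14 mm high, origin at the centre of its underside. Leave it alone.
Mind the look-alikes: they are no part of the job. What is shaped like the key but red is not meant.

How it is judged:
By the outcome, as a careful person would: the job done as asked, in the order asked, and still so for the second after the job is handed in, with the robot touching nothing.
It also fails if it takes over 61 s, if anything falls off the work surface, if the arm or the gripper's body presses on something with over 40 N, if the wrist force passes 120 N, or if a joint passes its speed limit or range.

## Working session

There is one attempt and no reset: what is moved stays moved. The work goes in short steps, each a Python script; the robot and the scene stay as the last script left them, time stands still between calls to the robot, and variables do not carry over. Pictures are saved under pics/ and viewed, at most 10 in all, crops included, and the job is handed in when it is done.

```bash
mkdir -p pics; ls; python3 - <<'E'
from station import *
import cv2,numpy as np
for c in ("scene","top"):
    im=camera(c);cv2.imwrite(f"pics/{c}0.png",im)
    m=camera_model(c);print(c,m["fx"],m["cx"],m["cy"],np.round(m["camera_from_world"],3).tolist())
    for t in ("station","seat_thumb","key","key_stand","shaft_mouth"):
        print(t,[(np.round(d["box"]).tolist(),round(d["conf"],2)) for d in spot_in(c,t)[:3]])
print(monitor.read_state(),env.tcp_to_grasp)
E
```

```text
pics
scene 436.8832550237457 313.7403211731635 237.9525364272038 [[-0.303, 0.953, 0.018, 0.154], [0.659, 0.223, -0.718, -0.251], [-0.689, -0.206, -0.695, 1.545], [0.0, 0.0, 0.0, 1.0]]
station [([227.0, 222.0, 110.0, 102.0], 0.79)]
seat_thumb [([281.0, 224.0, 51.0, 55.0], 0.73), ([228.0, 227.0, 111.0, 97.0], 0.3)]
key [([168.0, 226.0, 28.0, 52.0], 0.96), ([267.0, 169.0, 8.0, 49.0], 0.79), ([230.0, 154.0, 20.0, 49.0], 0.73)]
key_stand [([204.0, 201.0, 31.0, 34.0], 0.76)]
shaft_mouth [([228.0, 225.0, 111.0, 98.0], 0.73), ([286.0, 226.0, 46.0, 54.0], 0.72)]
top 576.8930737009998 319.2463833342295 246.8126255428585 [[-0.002, -1.0, 0.024, -0.016], [-0.992, -0.001, -0.129, 0.486], [0.129, -0.024, -0.991, 1.279], [0.0, 0.0, 0.0, 1.0]]
station [([269.0, 146.0, 129.0, 115.0], 0.74)]
seat_thumb [([282.0, 166.0, 60.0, 66.0], 0.92), ([270.0, 148.0, 131.0, 116.0], 0.28)]
key [([439.0, 153.0, 42.0, 35.0], 0.95), ([439.0, 314.0, 37.0, 34.0], 0.77), ([444.0, 241.0, 29.0, 44.0], 0.58)]
key_stand [([421.0, 251.0, 48.0, 43.0], 0.62)]
shaft_mouth [([273.0, 148.0, 122.0, 114.0], 0.81), ([443.0, 245.0, 30.0, 41.0], 0.47)]
{'clock': 0.6, 'joints': array([-6.23605668e+01,  2.20383296e+01,  4.52452480e-01, -2.01132355e-03,
       -6.84111220e+01, -1.48175690e+01]), 'qvel': array([0.0699954 , 0.05030566, 0.00111847, 0.00366265, 0.07110801,
       0.04159925]), 'joint_torque': array([-1.43278874e-05, -3.91833401e+01,  1.88528985e+01,  4.18875843e+00,
       -4.11338624e-04, -4.82476011e-06]), 'tcp_pos': array([ 0.13873484, -0.60937651,  0.231341  ]), 'tcp_rot': array([-1.79997577e+02,  2.57552632e-03, -1.67178876e+02]), 'contact_force': array([-0.59424884, -0.27492893, -0.36620918]), 'wrist_torque': array([ 0.00902546, -0.01309456,  0.05416335]), 'gripper_force': 0.0, 'finger_gap': 0.08547718010514281} 0.0187
```

```bash
python3 - <<'E'
import cv2
a=cv2.imread("pics/top0.png");cv2.imwrite("pics/top0c.png",cv2.resize(a[110:370,240:510],None,fx=2.3,fy=2.3,interpolation=cv2.INTER_CUBIC)[:598])
a=cv2.imread("pics/scene0.png");cv2.imwrite("pics/scene0c.png",cv2.resize(a[130:340,140:400],None,fx=2.8,fy=2.8,interpolation=cv2.INTER_CUBIC))
E
```

```text
(no output)
```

View pics/top0c.png

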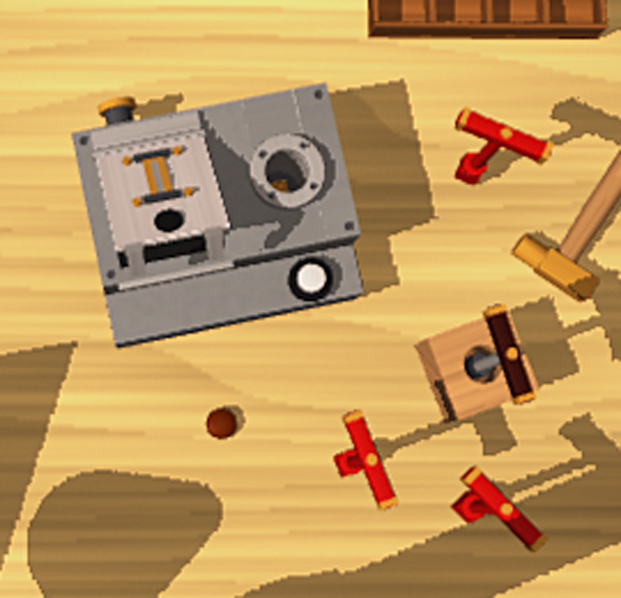

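View pics/scene0c.png

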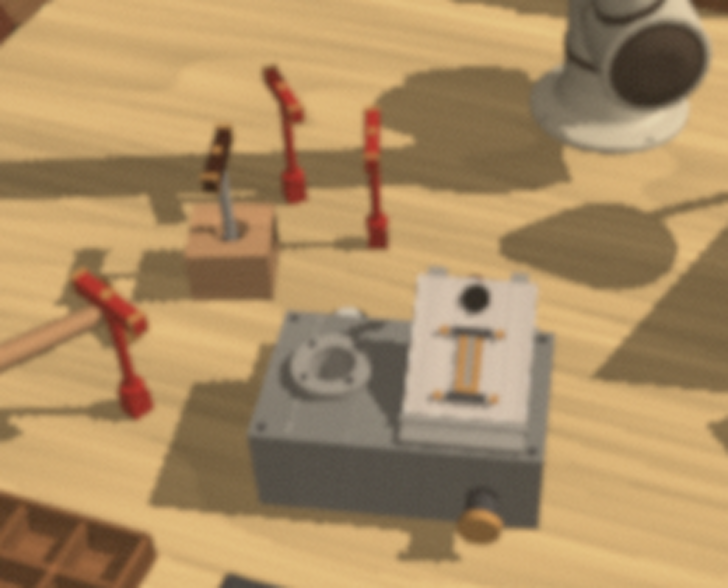

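The top picture shows the station yawed about +11°: shaft mouth at full-frame px (365.7,184.3), thumb pad (313,205). The rosewood key is in its block, with the bar centre at (462,264). The red T-keys are decoys. Next I fit the poses.

```bash
cat > h.py <<'E'
from station import *
import cv2, numpy as np
from scipy.optimize import least_squares
def project(P,m):
    P=np.atleast_2d(P); T=m["camera_from_world"]; c=P@T[:3,:3].T+T[:3,3]
    return np.c_[m["fx"]*c[:,0]/c[:,2]+m["cx"], m["fy"]*c[:,1]/c[:,2]+m["cy"]]
def at_z(px,z,m):
    T=m["camera_from_world"];R=T[:3,:3];o=-R.T@T[:3,3]
    d=R.T@np.array([(px[0]-m["cx"])/m["fx"],(px[1]-m["cy"])/m["fy"],1])
    return o+d*(z-o[2])/d[2]
def place(p,L):  # p=(x,y,yaw rad)
    c,s=np.cos(p[2]),np.sin(p[2]); L=np.atleast_2d(L)
    return np.c_[p[0]+c*L[:,0]-s*L[:,1],p[1]+s*L[:,0]+c*L[:,1],L[:,2]]
def thumb(a):  # station-frame thumb point at seat angle a
    return np.array([.062-.108*np.cos(a)+.006*np.sin(a)*1,.055,.102+.108*np.sin(a)+.006*np.cos(a)])
E
python3 - <<'E'
from h import *
m=camera_model("top"); f=lambda c:np.array(c)/2.3+[240,110]
L=np.array([[.01,-.068,.107],[.09,.125,.095],[.09,-.125,.095],[-.062,-.125,.095],[-.062,.125,.095],[-.112,.125,.045],[-.112,-.125,.045]])
px=np.array([f(c) for c in [(289,171),(74,133),(325,84),(358,238),(104,290),(118,346),(361,296)]])
r=least_squares(lambda p:(project(place(p,L),m)-px).ravel(),[.6,0,.2],loss="soft_l1")
print(r.x,np.degrees(r.x[2]));print(np.round(r.fun.reshape(-1,2),1).tolist())
print("mouth",place(r.x,L[0]))
for a in np.arange(.4,.85,.05): print(round(a,2),project(place(r.x,thumb(a)),m)[0], project(place(r.x,thumb(a)),camera_model("scene"))[0])
print("thumb px top",f((169,220)),"scene",np.array([475,298])/2.8+[140,130])
b=at_z(f((511,354)),.164,m);e1=at_z(f((495,311)),.164,m);e2=at_z(f((525,398)),.164,m)
print("bar",b,e1,e2,np.linalg.norm(e1-e2),np.degrees(np.arctan2(*(e1-e2)[[1,0]])))
print("block",[at_z(f(c),.062,m)[:2].round(3).tolist() for c in [(416,345),(446,420)]],"shank at z.062",at_z(f((478,364)),.062,m))
ms=camera_model("scene")
print("bar scene",at_z(np.array([217,158])/2.8+[140,130],.154,ms))
print(np.round(camera_model("wrist")["camera_from_world"],3).tolist())
E
```

```text
[ 0.58792651 -0.04981933  0.20292122] 11.626529649181688
[[-0.4, 0.7], [-0.9, 0.6], [0.8, 0.2], [1.5, -0.6], [-0.4, -0.6], [-1.4, 0.0], [1.5, -0.3]]
mouth [[ 0.61142547 -0.11440879  0.107     ]]
0.4 [314.3681984 212.4313789] [309.35154499 237.44436781]
0.45 [314.16108065 210.83337466] [309.25848686 236.73542031]
0.5 [313.92832192 209.12539051] [309.15303242 236.12574231]
0.55 [313.67032578 207.31123427] [309.03524201 235.61821494]
0.6 [313.38759101 205.39515729] [308.90520649 235.21557112]
0.65 [313.08071264 203.38185026] [308.76304895 234.9203774 ]
0.7 [312.75038232 201.27643568] [308.60892644 234.73501491]
0.75 [312.39738808 199.08445702] [308.44303155 234.66165943]
0.8 [312.02261332 196.81186441] [308.26559403 234.70226078]
thumb px top [313.47826087 205.65217391] scene [309.64285714 236.42857143]
bar [ 0.43354953 -0.30497081  0.164     ] [ 0.47209419 -0.29191032  0.164     ] [ 0.39442183 -0.31611481  0.164     ] 0.08135632729081087 17.308229740447402
block [[0.452, -0.241], [0.38, -0.268]] shank at z.062 [ 0.43408192 -0.30063145  0.062     ]
bar scene [ 0.43576348 -0.30318975  0.154     ]
[[-0.221, 0.975, -0.0, 0.625], [0.922, 0.209, 0.326, -0.041], [0.318, 0.072, -0.945, 0.38], [0.0, 0.0, 0.0, 1.0]]
```

```bash
python3 - <<'E'
from h import *
S=[.58793,-.04982,.20292]; yaw=np.degrees(S[2])-180
t=place(S,thumb(.59))[0]; print("thumb",t,"thumb0",place(S,thumb(0)))
env.move_pose([t[0],t[1]-.04,.30],[180,0,yaw]); env.gripper_to(0.0)
s=monitor.read_state();print(s["clock"],s["joints"],s["finger_gap"],s["tcp_pos"])
im=camera("wrist");m=camera_model("wrist");np.save("w1.npy",m["camera_from_world"])
print(project(np.vstack([place(S,thumb(.59)),place(S,[.01,-.068,.107]),place(S,[.01,-.068,.042])]),m),m["fx"],m["cx"],m["cy"])
cv2.imwrite("pics/w1.png",im)
E
```

```text
thumb [ 0.55294311 -0.0008665   0.16707263] thumb0 [[ 0.53178965 -0.00521887  0.108     ]]
3.875 [ 1.25265531e+01  1.27611523e+01 -2.89823246e+00 -1.26152304e-03
 -7.43426868e+01 -9.08966596e+01] -0.00017479950723444827 [ 0.55293164 -0.04083937  0.29999182]
[[375.02468428 234.24823733]
 [218.01828825 250.07825073]
 [232.68196608 226.51419544]] 426.228192336197 318.04989924951394 236.1300823710685
```

View pics/w1.png

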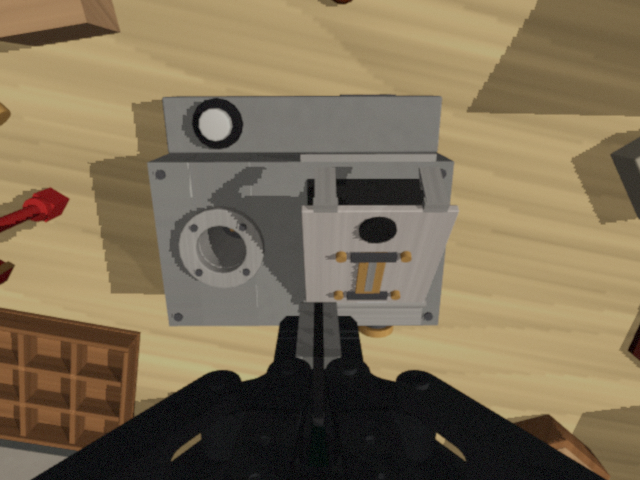

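The wrist picture shows the thumb pad at (378,230), mouth centre at about (221,248), and chest corners (168,325), (438,324), (150,160) and (452,159). These sit about 3 px from the prediction. I'll refit jointly, check the projected TCP, then press the seat.

```bash
python3 - <<'E'
from h import *
m=camera_model("top"); w=camera_model("wrist"); f=lambda c:np.array(c)/2.3+[240,110]
L=np.array([[.01,-.068,.107],[.09,.125,.095],[.09,-.125,.095],[-.062,-.125,.095],[-.062,.125,.095],[-.112,.125,.045],[-.112,-.125,.045]])
px=np.array([f(c) for c in [(289,171),(74,133),(325,84),(358,238),(104,290),(118,346),(361,296)]])
pw=np.array([(221,248),(438,324),(168,325),(150,160),(452,159),(439,97),(164,97)])
fit=lambda g:least_squares(g,[.6,0,.2],loss="soft_l1")
ft=lambda p:(project(place(p,L),m)-px).ravel(); fw=lambda p:(project(place(p,L),w)-pw).ravel()
r=fit(fw);print("wrist only",r.x,np.round(r.fun.reshape(-1,2),1).tolist())
r=fit(lambda p:np.r_[ft(p)*1.5,fw(p)]);print("joint",r.x,"mouth",place(r.x,L[0]))
print("tcp px",project(monitor.read_state()["tcp_pos"],w))
S=r.x;np.save("S.npy",S);yaw=np.degrees(S[2])-180
rot=[180,0,yaw]
P=lambda a,dz:place(S,thumb(a)+[0,0,dz])[0]
env.move_pose(P(.59,.03),rot)
f0=monitor.read_state()["contact_force"]
env.movel(P(.3,.004),feed=.1)
env.movel(P(.1,0.0),feed=.08)
s=monitor.read_state();print(s["clock"],s["contact_force"]-f0)
h=env.movel(P(0,-.004),feed=.02,stop_force=16)
s=monitor.read_state();print(h,s["clock"],s["contact_force"]-f0,s["tcp_pos"],P(0,0))
E
```

```text
wrist only [ 0.58626614 -0.04792574  0.20407154] [[-0.5, 0.8], [-0.0, 0.5], [0.5, -0.0], [-3.3, 0.7], [2.8, 1.1], [4.5, -2.6], [-3.3, -2.0]]
joint [ 0.58689686 -0.04842167  0.20458171] mouth [[ 0.61050304 -0.11297202  0.107     ]]
tcp px [[316.99567168 326.78641692]]
5.6167 [-0.02676948  0.58475765 -0.21219246]
True 6.2 [-2.47043866  1.34544128  5.04434598] [ 0.53077354 -0.00393524  0.10808426] [ 0.53068247 -0.00391389  0.108     ]
```

```bash
python3 - <<'E'
from h import *
S=np.load("S.npy");P=lambda a,dz:place(S,thumb(a)+[0,0,dz])[0]
for i in range(2):
    h=env.movel(P(0,-.004),feed=.01,stop_force=12)
    s=monitor.read_state();print(h,s["clock"],s["contact_force"],s["tcp_pos"][2])
env.movel(P(0,.06)+[-.0,-.05,.06],feed=.2);env.gripper_to(.085)
s=monitor.read_state();print(s["clock"],s["contact_force"],s["joints"])
w=camera_model("wrist");im=camera("wrist")
print("mouth",project(place(S,[.01,-.068,.107]),w),project(place(S,[.01,-.068,.042]),w),"pad0",project(P(0,0),w))
cv2.imwrite("pics/w2.png",im)
E
```

```text
True 6.4667 [-2.16381116  0.60315531  4.40485968] 0.10810593612203577
True 6.7333 [-1.77598875  0.60120418  4.50837512] 0.10809600811325287
8.3167 [ 1.00282538 -0.21669286  0.86719986] [ 11.68822161  13.33002694 -12.65370429   0.10860297 -64.16901635
 -89.89779344]
mouth [[211.91438441 318.73147902]] [[230.22295986 279.67443052]] pad0 [[392.63751191 244.27418456]]
```

View pics/w2.png

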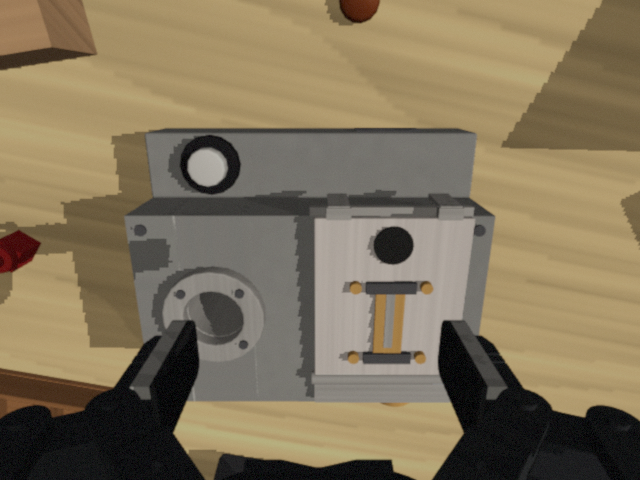

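The seat lies flat with both clip arms over the lip, and the pad is at (393,245) against (392.6,244.3) predicted. It stays shut. Bore centre is at about (215,314). Now the key.

```bash
python3 - <<'E'
from h import *
env.move_pose([.434,-.304,.27],[180,0,-162.7])
s=monitor.read_state();print(s["clock"],s["joints"],s["tcp_pos"])
w=camera_model("wrist");im=camera("wrist")
print([ (d["box"],d["conf"]) for d in spot_in("wrist","key")[:2]],project([[.434,-.304,.164],[.434,-.301,.062],s["tcp_pos"]],w))
np.save("w3.npy",w["camera_from_world"]);cv2.imwrite("pics/w3.png",im)
E
```

```text
9.425 [-1.74022198e+01  1.12237529e+01 -9.19809774e+00 -1.75502022e-02
 -6.95894613e+01 -5.52696067e+01] [ 0.43427714 -0.3034882   0.26977173]
[([356.4, 0.0, 88.4, 81.6], 0.78), ([462.9, 63.5, 123.1, 153.3], 0.77)] [[316.51790834 235.42129588]
 [320.34490358 197.07597791]
 [316.62189688 326.74022291]]
```

View pics/w3.png

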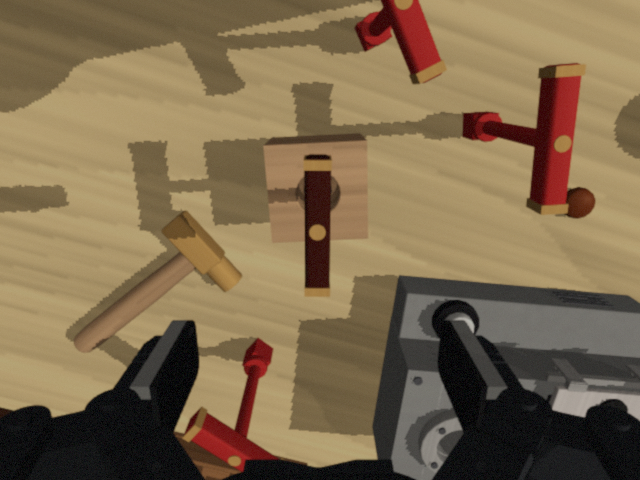

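The bar centre is at (317,232), within about 2 mm of prediction, and the bar lines up with the finger axis. Gripping and lifting.

```bash
python3 - <<'E'
from h import *
w=camera_model("wrist");b=at_z((317,232),.164,w);print(b)
rot=[180,0,-162.7]
x,y=b[:2]*.6+np.array([.434,-.304])*.4
h=env.movel([x,y,.136],feed=.12,stop_force=15)
print(h);env.gripper_to(0.0)
s=monitor.read_state();print(s["clock"],s["finger_gap"],s["gripper_force"],s["tcp_pos"],s["contact_force"])
env.movel([x,y,.29],feed=.15)
s=monitor.read_state();print(s["clock"],s["finger_gap"],s["contact_force"])
S=np.load("S.npy");mo=place(S,[.01,-.068,.107])[0];print(mo)
# aside of the shaft so the wrist camera can see the bore, key clear of it
yaw=np.degrees(S[2]+.15)-180
env.move_pose([mo[0]-.0,mo[1],.30],[180,0,yaw])
s=monitor.read_state();print(s["clock"],s["joints"],s["finger_gap"],s["contact_force"])
w=camera_model("wrist");im=camera("wrist");np.save("w4.npy",w["camera_from_world"]);cv2.imwrite("pics/w4.png",im)
c=env and monitor.read_state()["tcp_pos"]
print(project([mo,mo-[0,0,.065],mo-[0,0,.073],[c[0],c[1],c[2]+.0187-.142]],w))
cv2.imwrite("pics/s4.png",camera("scene"))
E
```

```text
[ 0.43206848 -0.30394318  0.164     ]
False
11.425 0.015189514258966119 59.38384294509888 [ 0.43307602 -0.30412037  0.13626669] [-0.17487826 -0.41539615  0.86191872]
12.6 0.014874603393388038 [ 0.90601924  0.58027387 -1.80965296]
[ 0.61050304 -0.11297202  0.107     ]
13.6167 [ 4.36443671e+00  1.95294896e+01  6.44182915e+00  1.74816993e-02
 -7.69685008e+01 -7.40976195e+01] 0.01529236824469483 [-1.09405435  0.32879766 -1.66679161]
[[318.09431345 202.26302364]
 [318.11885349 185.21299695]
 [318.12136989 183.46464515]
 [316.65159259 227.17538274]]
```

View pics/w4.png

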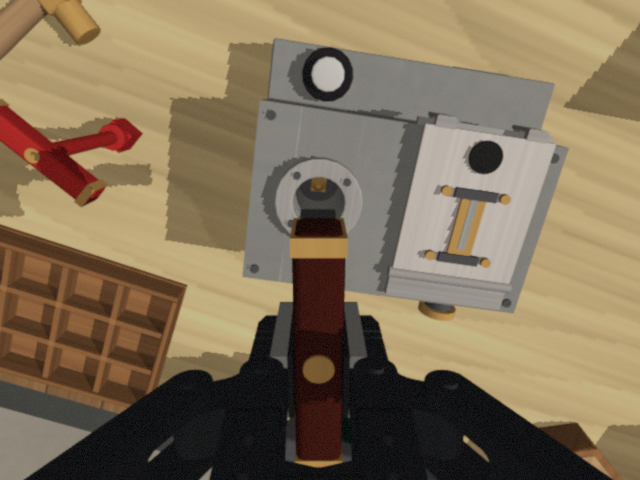

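The stem shows at (318,184) against (318,185) predicted, and the collar is centred at (319,200). Zooming in to check stem angle and socket alignment.

```bash
python3 - <<'E'
import cv2,numpy as np
a=cv2.imread("pics/w4.png")[150:250,260:380];b=cv2.imread("pics/s4.png")[140:340,180:340]
cv2.imwrite("pics/z4.png",np.hstack([cv2.resize(a,(480,400),interpolation=3),cv2.resize(b,(320,400),interpolation=3)]))
E
```

```text
(no output)
```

View pics/z4.png

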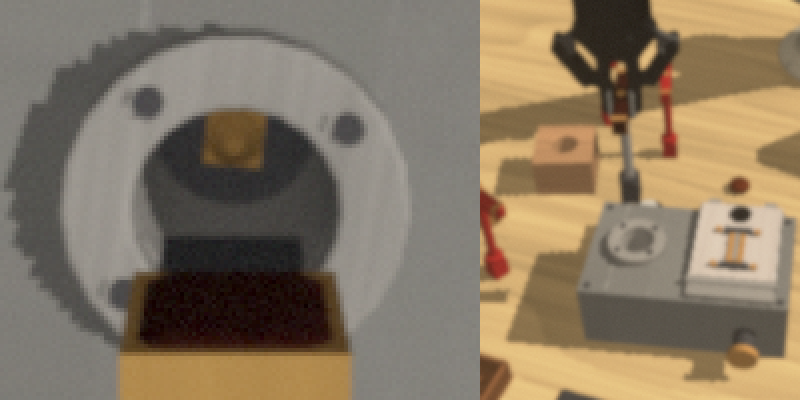

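```bash
python3 - <<'E'
from h import *
S=np.load("S.npy");mo=place(S,[.01,-.068,.107])[0];w=camera_model("wrist")
s=monitor.read_state();c=s["tcp_pos"];yw=np.radians(s["tcp_rot"][2]);ux=np.array([np.cos(yw),np.sin(yw),0]);uy=np.array([-ux[1],ux[0],0])
o=c+[0,0,.0187-.142-.0007]
print("socket corners pred",project([o+.011*ux+.011*uy,o+.011*ux-.011*uy],w),"seen ~ (301,209),(335,209)")
mo[0]-=0.0
h=env.movel([*mo[:2],.185],feed=.12,stop_force=10);s=monitor.read_state();print(h,s["clock"],s["contact_force"],s["tcp_pos"])
if not h:
    h=env.movel([*mo[:2],.139],feed=.04,stop_force=10);s=monitor.read_state();print(h,s["clock"],s["contact_force"],s["wrist_torque"],s["tcp_pos"])
for k in (45,70,85,100): print(k,planner.ik([*mo[:2],.142],[180,0,np.degrees(S[2])-180+k]))
E
```

```text
socket corners pred [[300.26864121 210.79394375]
 [334.2798465  210.76848222]] seen ~ (301,209),(335,209)
False 14.825 [-0.23161959 -0.90157881 -1.76678721] [ 0.61114761 -0.1130793   0.18604142]
True 15.5667 [ 1.26932192  0.08445222 -0.51194135] [ 0.08950916 -0.64098092  0.01452087] [ 0.61084485 -0.11299044  0.15595448]
45 [  4.43091452  25.81563836  -7.13484692   0.         -57.04951472
 -37.70924589]
70 [  4.43091452  25.81563836  -7.13484692   0.         -57.04951472
 -12.70924589]
85 [  4.43091452  25.81563836  -7.13484692   0.         -57.04951472
   2.29075411]
100 [  4.43091452  25.81563836  -7.13484692   0.         -57.04951472
  17.29075411]
```

```bash
python3 - <<'E'
from h import *
S=np.load("S.npy");mo=place(S,[.01,-.068,.107])[0]
for i in range(3):
    h=env.movel([*mo[:2],.140],feed=.03,stop_force=15);s=monitor.read_state();print(h,s["clock"],s["contact_force"].round(1),s["wrist_torque"].round(2),s["tcp_pos"].round(4))
    if not h or s["tcp_pos"][2]<.145: break
E
```

```text
False 16.25 [-0.4  1.5  8.2] [ 0.66  0.06 -0.03] [ 0.6116 -0.1129  0.1422]
```

```bash
python3 - <<'E'
from h import *
S=np.load("S.npy");mo=place(S,[.01,-.068,.107])[0];y0=np.degrees(S[2])-180
for k in [25,45,60,66,72,76,79,82,84,86,88,90]:
    env.move_pose([*mo[:2],.1415],[180,0,y0+k]);s=monitor.read_state()
    print(k,round(s["clock"],2),s["contact_force"].round(1),s["wrist_torque"].round(3),(s["tcp_rot"][2]-y0).round(1),round(s["finger_gap"],4))
    if k>66 and abs(s["wrist_torque"][2])>.3: break
E
```

```text
25 16.62 [2.5 1.6 4.1] [ 0.59  -0.595  0.008] 24.8 0.0151
45 17.05 [2.  1.3 5.7] [ 0.45  -0.779  0.02 ] 44.8 0.015
60 17.41 [1.3 1.4 5.2] [ 0.479 -0.754  0.083] 59.8 0.015
66 17.66 [2.7 0.7 4.6] [ 0.463 -0.75  -0.016] 65.8 0.0149
72 17.91 [2.4 2.  5.6] [ 0.425 -0.678  0.011] 71.8 0.0149
76 18.16 [2.1 0.9 5.3] [ 0.465 -0.706 -0.014] 75.8 0.0154
79 18.41 [2.2 1.1 5.3] [ 0.397 -0.81  -0.034] 78.8 0.0149
82 18.66 [2.3 0.6 5. ] [ 0.454 -0.768  0.008] 81.8 0.0146
84 18.91 [1.7 1.8 4.5] [ 0.423 -0.733 -0.037] 83.8 0.0148
86 19.16 [2.  0.4 6. ] [ 0.398 -0.713 -0.082] 85.8 0.0152
88 19.41 [ 2.2 -0.2  4.1] [ 0.418 -0.746 -0.154] 87.8 0.0148
90 19.66 [2.2 1.2 5.8] [ 0.37  -0.767 -0.192] 89.7 0.0152
```

```bash
python3 - <<'E'
from h import *
S=np.load("S.npy");mo=place(S,[.01,-.068,.107])[0];y0=np.degrees(S[2])-180
for k in [92,94,96,98]:
    env.move_pose([*mo[:2],.1415],[180,0,y0+k]);env.hold(.2);s=monitor.read_state()
    print(k,round(s["clock"],2),s["contact_force"].round(1),s["wrist_torque"].round(3),(s["tcp_rot"][2]-y0).round(1))
    if s["wrist_torque"][2]<-.5: break
cv2.imwrite("pics/s5.png",camera("scene"))
E
```

```text
92 20.11 [1.1 0.7 5.6] [ 0.39  -0.737 -0.384] 91.7
94 20.56 [2.2 0.4 5.4] [ 0.389 -0.758 -0.584] 93.7
```

```bash
python3 - <<'E'
from h import *
S=np.load("S.npy");mo=place(S,[.01,-.068,.107])[0];y0=np.degrees(S[2])-180
env.move_pose([*mo[:2],.1415],[180,0,y0+88]);env.hold(.2)
s=monitor.read_state();print(s["wrist_torque"].round(3),s["contact_force"].round(1))
env.gripper_to(.06)
p=monitor.read_state()["tcp_pos"]
env.movel([p[0],p[1],.27],feed=.1);env.hold(.3)
s=monitor.read_state();print(s["clock"],s["contact_force"].round(1))
w=camera_model("wrist");a=camera("wrist");b=camera("scene")[140:340,140:340]
print(project([[*mo[:2],.17]],w))
cv2.imwrite("pics/f.png",np.hstack([cv2.resize(a,(440,330)),cv2.resize(b,(330,330),interpolation=3)]))
E
```

```text
[ 0.439 -0.788 -0.223] [2.3 0.8 4.9]
23.2917 [-0.6 -0.2 -0.7]
[[315.04220889 236.69147826]]
```

View pics/f.png

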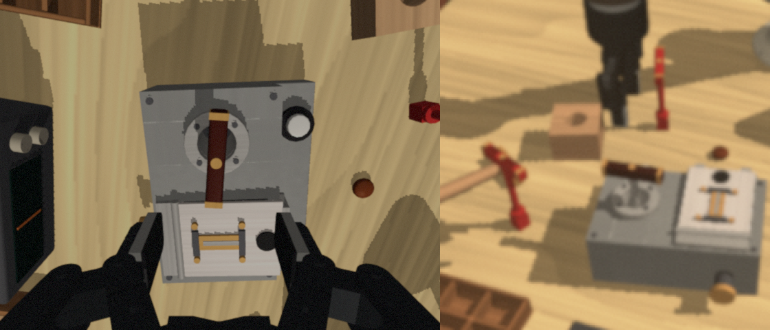

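The key stands upright on the stem: bar centre is at (314,237), as predicted, with the bar near 85° in the station's frame, which fits the stop plus play. The seat is still clipped and nothing else has moved.

```bash
python3 -c "
from station import env
print(env.hand_in())"
```

```text
the job is handed in; nothing more can be done
None
```

The job is handed in, with no verdict returned: the seat is clipped shut, the valve is turned anticlockwise until torque rose to 0.58 N m at the stop, and the key is left upright on the stem, at about 23 s of the 61 s allowed.

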